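Free the stuck plug of a document tube

TASK

On the map table a cardboard document tube leans in its desk stand. Work the stuck metal plug out of its mouth by twisting it back and forth while pulling gently along the tube, without drawing the tube out of its clip, and set the plug down gently, shank down, in the low lined bay of the wooden caddy. Then press the open tube down all the way onto the stand's front stop, so the papers can be drawn out, and leave everything else on the table where it is.

Things in the scene. Friction and masses are not known exactly. Their poses are not given: they have to be found in the camera images.
- plug: Bare aluminium plug, 90 g, 58 mm long. Origin at the centre of its shank's lower end, z along its axis towards the grip bar. Shank 38 mm diameter, z 0 to 20 mm; flange 60 mm diameter, z 20 to 26 mm; flat grip bar z 26 to 58 mm, 46 mm long along the plug's x and 16 mm thick along its y. At the start the shank is home in the tube's mouth, flange on the rim.
- grip (a point): Point on the plug's axis inside the grip bar, 47 mm from the shank's end, with the plug's axes: a good height to pinch the bar's flat faces (across y). Sprung rubber pads in the mouth hold the shank: a straight pull takes 14 to 22 N, but while the plug is being turned (0.25 to 0.45 N m) a few newtons draw it out. It is free 16 mm out.
- mouth (a point): Centre of the rim of the tube's upper end; z points out of the tube along its axis, y along the cradle's hinge, x to the tube's upper side, away from the robot. Cardboard tube, 60 mm outside and 52 mm inside diameter; the rim is 205 mm from the hinge. It is held in a black desk stand and leans towards the robot.
- press (a point): Point on the outside of the tube, on its upper side (the side away from the robot), 35 mm short of the rim and 30 mm off the axis: a place to press the tube down with closed fingers. Axes as mouth; x is the surface's outward normal. Pressing moves it along an arc about the hinge, towards the robot and down.
- hinge (a point): Point on the cradle's level hinge axis (along this point's y) where the tube's axis crosses it, 60 mm above the table. Axes as mouth.
- cradle (a joint): Lean of the tube from vertical towards the robot, rad. Starts at 0.48; at 1.15 it is down on the front stop. A stiff friction hinge of about 1 N m: it stays where it is left, and pressing it down at press takes about 3 to 7 N.
- tube (a joint): How far the tube has been drawn out of its clip along its axis, m: 0 is home. The clip slips at about 7 N, plus the tube's own weight of 1.5 N; it keeps the tube from turning. More than 0.010 is too far.
- caddy: Fixed dark wood desk caddy. Origin on the table under the centre of its low bay, lined dark green, 111 by 111 mm inside, floor 7 mm above the table, tops of the walls 26 mm above the table. A solid pen block 72 mm high and 125 mm wide stands behind the bay, from 64 to 124 mm along the caddy's +x.
Mind the look-alikes: they are no part of the job. What is meant by the plug is not orange, pink or purple, and is the smaller of those in its own colour.

How it is judged:
By the outcome, as a careful person would: the job done as asked, in the order asked, and still so for the second after the job is handed in, with the robot touching nothing.
It also fails if it takes over 72 s, if anything falls off the work surface, if the arm or the gripper's body presses on something with over 40 N, if the wrist force passes 120 N, or if a joint passes its speed limit or range.

ROBOT

A 7-joint arm with a two-finger parallel gripper is mounted at the origin on the work surface. World frame = base frame: x ahead of the robot, y to its left, z up, the work surface at z = 0. Lengths are in m, angles in rad, forces in N, time in s.
With the tool pointing down it reaches from about 0.4 to 0.85 m from the base axis. Payload 10.4 kg.
Tool frame: the origin (TCP) lies at the very end of the fingers, on their centre line; the grasp point (between the pads) lies 19 mm behind it; z points along the fingers, y is the line along which they close (so a half turn about z gives the same grasp; the last joint's range is limited). The gripper opens to 87 mm and grips with 3 to 60 N. Pads are 19 mm wide; open, the fingers measure 117 mm over their backs; the gripper's body (75 mm by 190 mm) begins 51 mm behind the grasp point.
Start: joints at [1.313, 0.332, -0.065, 1.46, 0.022, 1.35, -0.088], TCP at [0.145, -0.608, 0.223] pointing down, gripper open.
Joint ranges: [-2.6, 2.6], [-0.5, 2.12], [-1.47, 1.34], [0.16, 2.42], [-1.27, 4.41], [0.06, 2.06], [-2.6, 2.6]. Speed limits (rad/s): [2.22, 2.22, 2.79, 2.79, 3.14, 3.14, 3.14].

INTERFACE

Orientations are given as a unit quaternion [x, y, z, w].
In Python, from bench import * gives the robot as it stands.
- The arm moves only by the tool step_arm, never from a script. Its arguments are lists of equal length, an entry for each row: "delta_pos": the shift along the world's x, y, z in units of 25 mm (1.0 is 25 mm), a list of three; "turn": the turn about the world's z in units of 0.12 rad (1.0 is 0.12 rad). In form: {"delta_pos": [[tx, ty, tz], ...], "turn": [turn, ...]}. A call has 1 to 12 rows; each row shifts and turns the commanded pose from where the row before left it; what a row does not reach is not made up. A row lasts 1/10 s, in which the tool goes at most 50 mm and 8.59 degrees, less where a joint would pass 70% of its speed; a pose out of reach is approached as far as the arm can. A call with a number of a shift or a turn outside -1 to 1 is refused whole. A call with a gripper value outside its range is refused whole. "grip" is the closure, from 0 (fully open) to 1 (shut), set as the call begins (left out, the last holds). The fingers move at their own pace and stop on an object; "newtons" is the grip in N (left out, the last holds). Time passes only in rows, so rows that do not move let the fingers close. It gives the time, the measured TCP pose, the force, the opening and the grip force at its end, in the units of the state.
- read_state(): the state, without advancing time (a new reading comes with each control period).
- camera(name): name is "scene" or "top" or "wrist"; returns a dict with "image" (480x640x3 uint8, red, green, blue), "z_map" (480x640 float32, m along the optical axis (not along the pixel's ray), 0 where there is no reading), "mtx" (3x3 intrinsics, pixels), "view" (4x4, takes a point from world to camera coordinates). Camera axes: x right, y up, looking along -z (the intrinsics and any distortion apply to the point x, -y, -z); pixel columns grow to the right and rows downward; lengths in m; the calibration is good to about 2 mm. The wrist camera is an equidistant fisheye: a pixel r from the principal point sees the ray r / f radians off the axis. A picture is of the moment at which its call begins.
- close_job(): hands the job in; it is judged then, once.
The state is a dict: "time": time; "joint_positions": joint angles; "joint_vel": joint speeds; "joint_torque": joint torques, N m; "ee_pos": TCP position; "eef_rot": TCP orientation; "ft_force": force on the tool from outside, world axes, zero at the start; "torque": the same for the moment, N m; "width": finger opening in m; "grip_force": force on a finger pad.
Only numpy, scipy, OpenCV 4.12 (cv2) and the standard library are available. Lean on these libraries where they do the work, as an engineer would, in place of code of your own. Each camera call takes 0.05 s, during which the arm holds its last target. There are 200 camera calls.

## Working session

There is one attempt and no reset: what is moved stays moved. The work goes in short steps, Python scripts to look and compute and a tool call to move; the robot and the scene stay as the last step left them, time stands still between calls to the robot, and variables do not carry over. Pictures are saved under pics/ and viewed, at most 10 in all, crops included, and the job is handed in when it is done.

Besides the shell and the picture viewer there is one more tool, called after "Call:" as name(argument=value, ...), one argument or row to a line, values as JSON. step_arm: Moves the arm, as the interface text tells. Shifts and turns lie within -1 to 1; 1 stands for 25 mm of shift or 0.12 rad of turn. Its arguments: {"type":"object","properties":{"delta_pos":{"type":"array"},"turn":{"type":"array"},"grip":{"type":"number"},"newtons":{"type":"number"}},"required":["delta_pos","turn"]}

```bash
ls; mkdir -p pics; cat > h.py <<'E'
from bench import *
import numpy as np, cv2
def pts(c):
    z=c["z_map"];K=c["mtx"];v,u=np.mgrid[0:480,0:640]
    X=(u-K[0,2])/K[0,0]*z;Y=(v-K[1,2])/K[1,1]*z
    P=np.stack([X,-Y,-z,np.ones_like(z)],-1)
    W=P@np.linalg.inv(c["view"]).T
    W[z==0]=np.nan
    return W[...,:3]
def save(n,im): cv2.imwrite("pics/"+n,im[...,::-1])
E
python3 - <<'E'
from h import *
for n in("scene","top"):
    c=camera(n);save(n+"0.png",c["image"]);np.savez(n+"0.npz",**c)
    print(n,c["mtx"].tolist(),np.linalg.inv(c["view"])[:3].round(3).tolist())
print(read_state())
E
```

```text
pics
scene [[457.9629432516248, 0.0, 311.22383402672455], [0.0, 457.9629432516248, 247.53227921362674], [0.0, 0.0, 1.0]] [[-0.203, -0.586, 0.785, 1.352], [0.979, -0.14, 0.148, 0.243], [0.024, 0.798, 0.602, 0.746]]
top [[486.9398529161498, 0.0, 320.34676073633244], [0.0, 486.9398529161498, 233.26549922400923], [0.0, 0.0, 1.0]] [[-0.013, 0.991, -0.13, 0.475], [-1.0, -0.01, 0.029, 0.119], [0.028, 0.13, 0.991, 1.071]]
{'time': 0.1, 'joint_positions': array([ 1.31337929,  0.33281219, -0.0646984 ,  1.46085995,  0.02159547,
        1.34989271, -0.08853138]), 'joint_vel': array([ 0.00185837, -0.00089745,  0.0023988 , -0.00280993,  0.00070533,
       -0.00078385, -0.00120481]), 'joint_torque': array([ 5.94198245e-04, -6.24548078e+01,  2.44341017e-02, -3.90717065e+01,
       -6.12123334e-02,  3.65810876e-02,  1.01019762e-05]), 'ee_pos': array([ 0.14533222, -0.60751178,  0.22183004]), 'eef_rot': array([ 9.93116187e-01,  1.17131686e-01, -1.01358337e-04, -6.30404866e-04]), 'ft_force': array([0.27696495, 0.31230143, 0.46627823]), 'torque': array([-0.00815983, -0.02869997,  0.01365571]), 'grip_force': 0.0, 'width': 0.08689689249041174}
```

View pics/scene0.png

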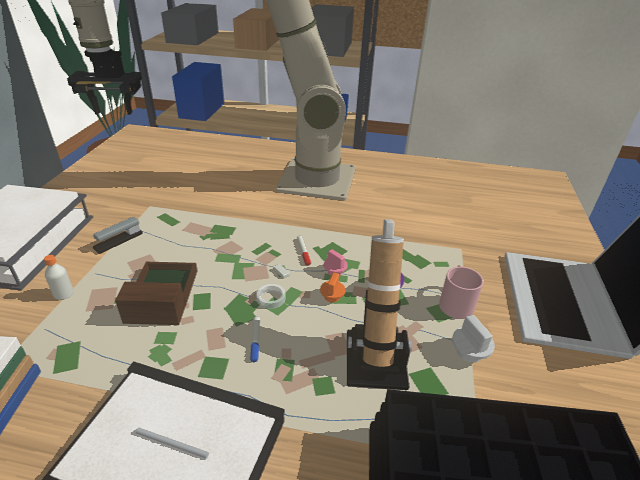

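View pics/top0.png

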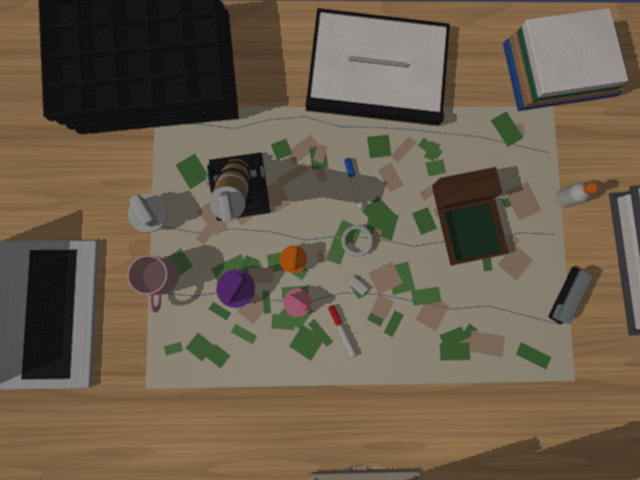

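The bare-aluminium candidates are the plug in the tube's mouth (top 227,203; scene 388,235) and the bigger one standing by the stand (top 148,212; scene 473,338). The orange (293,259), pink (297,302) and purple (236,288) ones are excluded by colour. I choose the smaller aluminium one, in the tube. The caddy bay is at top (475,232).

```bash
python3 - <<'E'
from h import *
s=dict(np.load("scene0.npz"));t=dict(np.load("top0.npz"))
Ws=pts(s);Wt=pts(t)
np.set_printoptions(precision=4,suppress=True)
for (n,W,px) in(("s",Ws,[(388,228),(388,238),(375,270),(380,330),(473,338),(165,275)]),("t",Wt,[(227,203),(220,195),(235,195),(235,170),(148,212),(475,232),(260,205)])):
    for u,v in px: print(n,u,v,W[v,u])
a=cv2.resize(s["image"][200:400,330:510],None,fx=3,fy=3,interpolation=cv2.INTER_CUBIC)
b=cv2.resize(t["image"][140:260,120:300],None,fx=4,fy=5,interpolation=cv2.INTER_CUBIC)[:, :720]
save("crop_s.png",a);
b=cv2.resize(t["image"][140:250,120:280],None,fx=5,fy=5,interpolation=cv2.INTER_CUBIC);save("crop_t.png",b)
# cardboard points
for n,c,W in(("s",s,Ws),("t",t,Wt)):
    h=cv2.cvtColor(c["image"],cv2.COLOR_RGB2HSV)
    ref=W[:,:,2]
    print(n,h[[330,310][0] if n=="s" else 170,380 if n=="s" else 235])
E
```

```text
s 388 228 [0.6492 0.2516 0.2757]
s 388 238 [0.6552 0.2543 0.258 ]
s 375 270 [0.6847 0.2391 0.2027]
s 380 330 [0.7413 0.2641 0.1068]
s 473 338 [0.6702 0.451  0.0538]
s 165 275 [ 0.5826 -0.2649  0.0071]
t 227 203 [0.6299 0.2487 0.2798]
t 220 195 [0.6433 0.2603 0.28  ]
t 235 195 [0.6491 0.2398 0.2519]
t 235 170 [0.7189 0.2547 0.1543]
t 148 212 [0.6521 0.4427 0.0777]
t 475 232 [ 0.6132 -0.256   0.0082]
t 260 205 [0.6717 0.2173 0.0413]
s [ 15 106 128]
t [13 62 37]
```

View pics/crop_t.png

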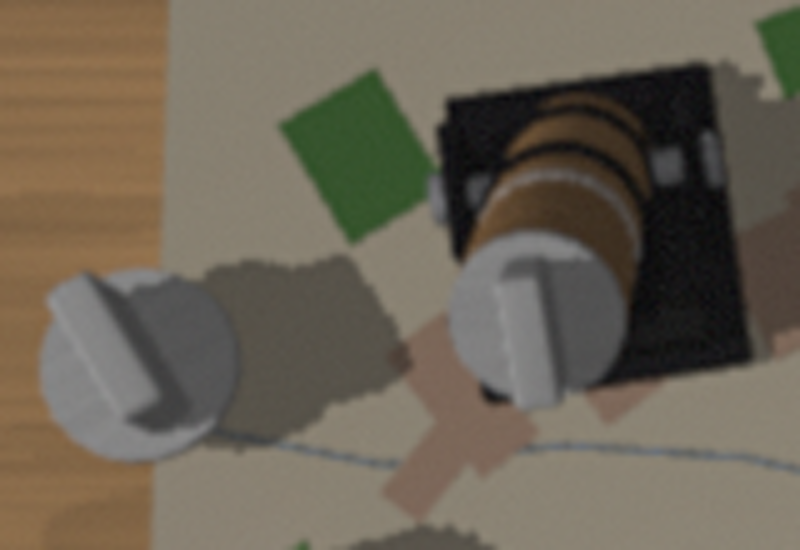

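View pics/crop_s.png

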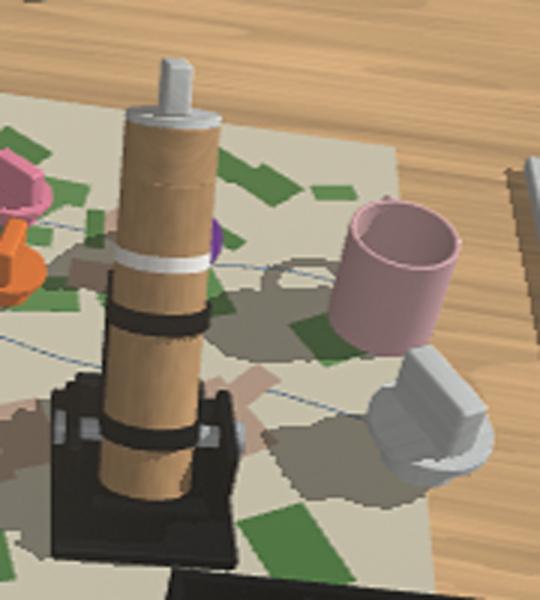

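The crops confirm it. The smaller aluminium plug sits flush in the mouth, with its bar lying in the lean plane (top crop 515,270 to 540,400). The larger look-alike stands alone on the left.

```bash
python3 - <<'E'
from h import *
from scipy.optimize import least_squares
np.set_printoptions(precision=4,suppress=True)
s=dict(np.load("scene0.npz"));t=dict(np.load("top0.npz"))
C=[];B=[];F=[]
for n,c,roi in(("s",s,(345,230,415,368)),("t",t,(205,155,255,222))):
    W=pts(c);h=cv2.cvtColor(c["image"],cv2.COLOR_RGB2HSV)
    r=np.zeros((480,640),bool);r[roi[1]:roi[3],roi[0]:roi[2]]=1
    card=r&(h[...,0]<22)&(h[...,1]>(80 if n=="s" else 60))&(W[...,2]>.09)&(W[...,2]<.25)
    card=cv2.erode(card.astype(np.uint8),np.ones((3,3)))>0
    P=W[card];C.append(P);print(n,len(P))
    r[:]=0
    if n=="s": r[205:245,370:410]=1
    else: r[180:225,205:250]=1
    m=r&(W[...,2]>.225)&(h[...,1]<50)
    B.append(W[m]);print("metal",m.sum())
for name,P in(("s",C[0]),("t",C[1]),("both",np.vstack(C))):
    def f(p):
        a=np.array([p[2],p[3],1]);a/=np.linalg.norm(a);d=P-[p[0],p[1],.18]
        return np.linalg.norm(np.cross(d,a),axis=1)-.03
    q=least_squares(f,[.69,.25,.5 and -.5,0],loss="soft_l1",f_scale=.002)
    a=np.array([q.x[2],q.x[3],1]);a/=np.linalg.norm(a);p0=np.array([q.x[0],q.x[1],.18])
    print(name,p0,a,"lean",np.arccos(a[2]),"yaw",np.arctan2(-a[1],-a[0]),np.abs(q.fun).mean())
    hg=p0+a*(.06-.18)/a[2];print(" hinge",hg,"mouth",hg+.205*a,"grip",hg+a*(.205+.027))
M=np.vstack(B)
ax=(M-hg)@a
print(np.histogram(ax,bins=np.arange(.19,.275,.004)))
bar=M[(ax>.22)&(ax<.262)]
# bar points in cradle axes
y=np.array([-a[1],a[0],0]);y/=-np.linalg.norm(y);x=np.cross(y,a)
d=bar-hg
print("y",np.percentile(d@y,[2,50,98]),"x",np.percentile(d@x,[2,50,98]),y,x)
top=M[ax>.255]-hg
print("top pca",np.linalg.svd((top-top.mean(0)),full_matrices=False)[2][0]@np.array([x,y,a]).T,(top.mean(0)@np.array([x,y,a]).T))
# caddy: green bay
W=pts(t);h=cv2.cvtColor(t["image"],cv2.COLOR_RGB2HSV)
r=np.zeros((480,640),bool);r[190:275,430:515]=1
g=r&(h[...,0]>40)&(h[...,0]<90)&(h[...,1]>60)&(W[...,2]<.015)
b=r&(W[...,2]>.018)
rr=cv2.minAreaRect(np.float32(W[g][:,:2]));print("bay",rr,g.sum(),np.median(W[g][:,2]))
r[:]=0;r[160:210,425:510]=1;k=r&(W[...,2]>.06);print("block",cv2.minAreaRect(np.float32(W[k][:,:2])),np.median(W[k][:,2]))
E
```

```text
s 2040
metal 366
t 285
metal 976
s [0.6694 0.2583 0.18  ] [-0.456  -0.0664  0.8875] lean 0.4789150751717491 yaw 0.14463769727020762 0.0009873854999614886
 hinge [0.731  0.2673 0.06  ] mouth [0.6375 0.2536 0.2419] grip [0.6252 0.2518 0.2659]
t [0.6695 0.2593 0.18  ] [-0.4567 -0.0664  0.8871] lean 0.47968454449597475 yaw 0.1443026514333357 0.0002612899207292787
 hinge [0.7313 0.2683 0.06  ] mouth [0.6377 0.2547 0.2419] grip [0.6253 0.2529 0.2658]
both [0.6693 0.2584 0.18  ] [-0.4562 -0.0651  0.8875] lean 0.47890834273162 yaw 0.1417182272929117 0.0009196795251636973
 hinge [0.731  0.2672 0.06  ] mouth [0.6375 0.2539 0.2419] grip [0.6252 0.2521 0.2659]
(array([  0,   0,   7,  46, 316, 454,  42,  39,  37,  34,  36,  34, 156,
       139,   2,   0,   0,   0,   0,   0,   0]), array([0.19 , 0.194, 0.198, 0.202, 0.206, 0.21 , 0.214, 0.218, 0.222,
       0.226, 0.23 , 0.234, 0.238, 0.242, 0.246, 0.25 , 0.254, 0.258,
       0.262, 0.266, 0.27 , 0.274]))
y [-0.0085 -0.0015  0.0076] x [-0.0202  0.0103  0.0251] [-0.1412  0.99   -0.    ] [0.8786 0.1254 0.4608]<stdin>:34: RuntimeWarning: Mean of empty slice.
  ret = um.true_divide(
Traceback (most recent call last):
IndexError: index 0 is out of bounds for axis 0 with size 0
```

```bash
python3 - <<'E'
from h import *
np.set_printoptions(precision=4,suppress=True)
t=dict(np.load("top0.npz"))
W=pts(t);h=cv2.cvtColor(t["image"],cv2.COLOR_RGB2HSV)
r=np.zeros((480,640),bool);r[190:275,430:515]=1
g=r&(h[...,0]>40)&(h[...,0]<90)&(h[...,1]>60)&(W[...,2]<.015)
print("bay",cv2.minAreaRect(np.float32(W[g][:,:2])),g.sum(),np.median(W[g][:,2]))
r[:]=0;r[160:210,425:510]=1;k=r&(W[...,2]>.06);print("block",cv2.minAreaRect(np.float32(W[k][:,:2])),np.median(W[k][:,2]))
E
```

```text
bay ((0.599909782409668, -0.25967052578926086), (0.15041425824165344, 0.19306263327598572), 11.494352340698242) 2411 0.006538974887791538
block ((0.7045071125030518, -0.23086249828338623), (0.0603732131421566, 0.1269475370645523), 10.786186218261719) 0.07121496239192882
```

Call:
step_arm(
  delta_pos=[
    [0.5,0.5,1],
    [0.8,0.8,1],
    [0.8,1,1],
    [0.8,1,1],
    [0.8,1,1],
    [0.8,1,0.5],
    [0.8,1,0],
    [0.8,1,0],
    [0.8,1,0],
    [0.8,1,0],
    [0.8,1,0],
    [0.8,1,0],
  ],
  turn=[0,0,0,0,0,0,0,0,0,0,0,-0.78],
  grip=0,
)

```text
time: 1.3
ee_pos: [0.3784, -0.3242, 0.3598]
eef_rot: [0.998, 0.07, -0.0, -0.0]
ft_force: [0.3, 0.5, -0.3]
width: 0.0873
grip_force: 0.0
```

Call:
step_arm(
  delta_pos=[
    [0.41,0.96,0],
    [0.41,0.96,0],
    [0.41,0.96,0],
    [0.41,0.96,0],
    [0.41,0.96,0],
    [0.41,0.96,0],
    [0.41,0.96,0],
    [0.41,0.96,0],
    [0.41,0.96,0],
    [0.41,0.96,0],
    [0.41,0.96,0],
    [0.41,0.96,0],
  ],
  turn=[0,0,0,0,0,0,0,0,0,0,0,0],
)

```text
time: 2.5
ee_pos: [0.5011, -0.0364, 0.3598]
eef_rot: [0.998, 0.07, -0.0, 0.0]
ft_force: [0.5, -0.2, 0.1]
width: 0.0867
grip_force: 0.0
```

Call:
step_arm(
  delta_pos=[
    [0.41,0.96,0],
    [0.41,0.96,0],
    [0.41,0.96,0],
    [0.41,0.96,0],
    [0.41,0.96,0],
    [0.41,0.96,0],
    [0.41,0.96,0],
    [0.41,0.96,0],
    [0.41,0.96,0],
    [0.41,0.96,0],
    [0.2,0.6,0],
    [0,0,0],
  ],
  turn=[0,0,0,0,0,0,0,0,0,0,0,0],
)

```text
time: 3.7
ee_pos: [0.6079, 0.2201, 0.3588]
eef_rot: [0.997, 0.072, -0.001, -0.0]
ft_force: [-0.1, 0.1, 0.8]
width: 0.0868
grip_force: 0.0
```

```bash
python3 - <<'E'
from h import *
c=camera("wrist");save("w1.png",c["image"]);np.savez("w1.npz",**c);s=read_state();print(s["ee_pos"],s["eef_rot"],s["joint_positions"].round(2))
v=np.array([.6233,.2518,.2694,1]);p=c["view"]@v;K=c["mtx"]
P=np.array([p[0],-p[1],-p[2]]);th=np.arctan2(np.hypot(P[0],P[1]),P[2]);d=P[:2]/np.hypot(P[0],P[1]);print(K[:2,2]+K[0,0]*th*d)
E
```

```text
[0.608116   0.21857062 0.35924397] [ 9.97438470e-01  7.15257457e-02 -7.43246432e-04 -1.19545007e-04] [ 0.09  0.45 -0.78  1.11  0.31  1.69 -2.03]
[273.07326266 218.42358729]
```

View pics/w1.png

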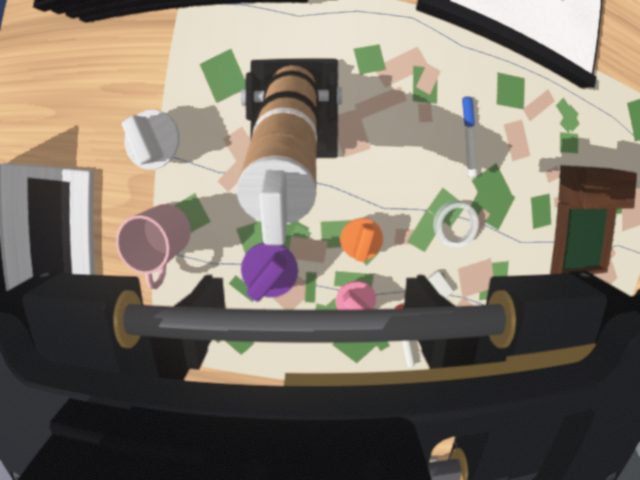

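The wrist view shows the bar at about (274,215), and the predicted grasp point at (273,218) lands on it. I correct the position, then go down.

Call:
step_arm(
  delta_pos=[
    [0.31,0.67,0],
    [0.3,0.66,0],
    [0,0,-0.8],
    [0,0,-0.8],
    [0,0,-0.8],
    [0,0,-0.8],
    [0,0,-0.6],
    [0,0,-0.35],
    [0,0,-0.2],
    [0,0,0],
    [0,0,0],
  ],
  turn=[0,0,0,0,0,0,0,0,0,0,0],
)

```text
time: 4.85
ee_pos: [0.6239, 0.251, 0.2521]
eef_rot: [0.998, 0.071, 0.0, -0.0]
ft_force: [0.4, -0.1, -0.8]
width: 0.0871
grip_force: 0.0
```

Call:
step_arm(
  delta_pos=[
    [0,0,0],
    [0,0,0],
    [0,0,0],
    [0,0,0],
    [0,0,0],
    [0,0,0],
  ],
  turn=[0,0,0,0,0,0],
  grip=1,
  newtons=50,
)

```text
time: 5.45
ee_pos: [0.6236, 0.2509, 0.2513]
eef_rot: [0.998, 0.071, -0.0, 0.0]
ft_force: [0.4, -0.1, -0.0]
width: 0.047
grip_force: 0.0
```

Call:
step_arm(
  delta_pos=[
    [0,0,0],
    [0,0,0],
    [0,0,0],
    [0,0,0],
    [0,0,0],
    [0,0,0],
    [0,0,0],
    [0,0,0],
  ],
  turn=[0,0,0,0,0,0,0,0],
)

```text
time: 6.25
ee_pos: [0.6237, 0.2509, 0.2513]
eef_rot: [0.998, 0.071, -0.0, 0.0]
ft_force: [-0.2, 0.1, 0.2]
width: 0.0154
grip_force: 49.9
```

Call:
step_arm(
  delta_pos=[
    [0,0,0],
    [-0.009,-0.001,0.018],
    [-0.009,-0.001,0.018],
  ],
  turn=[0.8,0.8,0.5],
)

```text
time: 6.55
ee_pos: [0.6231, 0.2491, 0.2531]
eef_rot: [0.981, 0.196, -0.0, 0.001]
ft_force: [-6.2, -7.8, 8.6]
width: 0.0159
grip_force: 50.5
```

Call:
step_arm(
  delta_pos=[
    [0,0,0],
    [-0.009,-0.001,0.018],
    [-0.009,-0.001,0.018],
    [-0.009,-0.001,0.018],
  ],
  turn=[-0.8,-0.8,-0.8,-0.8],
)

```text
time: 6.95
ee_pos: [0.6225, 0.2517, 0.2533]
eef_rot: [1.0, 0.003, 0.0, -0.001]
ft_force: [3.9, 4.5, -4.8]
width: 0.0155
grip_force: 50.0
```

Call:
step_arm(
  delta_pos=[
    [-0.009,-0.001,0.018],
    [-0.018,-0.003,0.036],
    [-0.018,-0.003,0.036],
    [-0.009,-0.001,0.018],
  ],
  turn=[0.6,0.6,0.6,0.4],
)

```text
time: 7.35
ee_pos: [0.6217, 0.2494, 0.2551]
eef_rot: [0.991, 0.137, -0.0, 0.001]
ft_force: [3.2, -1.5, -6.4]
width: 0.0157
grip_force: 49.9
```

Call:
step_arm(
  delta_pos=[
    [-0.009,-0.001,0.018],
    [-0.018,-0.003,0.036],
    [-0.018,-0.003,0.036],
    [-0.009,-0.001,0.018],
  ],
  turn=[-0.6,-0.6,-0.6,-0.4],
)

```text
time: 7.75
ee_pos: [0.6199, 0.2514, 0.2579]
eef_rot: [1.0, 0.004, -0.0, -0.001]
ft_force: [4.8, 5.7, -7.2]
width: 0.0158
grip_force: 50.0
```

```bash
cat >> h.py <<'E'
def band(tag):
    "white band height along tube and metal flange, from scene; image saved"
    c=camera("scene");save(tag+".png",c["image"]);W=pts(c)
    hg=np.array([.731,.2672,.06]);a=np.array([-.4562,-.0651,.8875])
    h=cv2.cvtColor(c["image"],cv2.COLOR_RGB2HSV)
    d=W-hg;ax=d@a;rad=np.linalg.norm(d-ax[...,None]*a,axis=-1)
    near=(rad<.036)&(rad>.02)
    w=near&(h[...,1]<60)&(h[...,2]>130)&(ax>.10)&(ax<.18)
    m=near&(h[...,1]<60)&(ax>.185)&(ax<.245)
    print("band",np.median(ax[w]),w.sum(),"flange",np.percentile(ax[m],[5,25,50,75]),m.sum())
    k=near&(h[...,1]>80)&(h[...,0]<22)&(ax>.18)
    print("card top",np.percentile(ax[k],[90,99]))
E
python3 - <<'E'
from h import *
c=dict(np.load("scene0.npz"))
import h; cam=h.camera
h.camera=lambda n:c
h.band("x");h.camera=cam;h.band("s1")
E
```

```text
band 0.11880729881908286 161 flange [0.20494005 0.20853373 0.21091852 0.22585462] 299
card top [0.20143606 0.20328755]
band 0.11903273312723034 170 flange [0.20728701 0.21469629 0.21802862 0.22954428] 299
card top [0.24432959 0.32731568]
```

The tube band hasn't moved (0.119 along the axis) and the flange is about 7 mm out, so I carry on.

Call:
step_arm(
  delta_pos=[
    [0,0,0],
    [-0.014,-0.002,0.027],
    [-0.014,-0.002,0.027],
    [-0.014,-0.002,0.027],
  ],
  turn=[0.6,0.6,0.6,0.4],
)

```text
time: 8.2
ee_pos: [0.6194, 0.249, 0.2597]
eef_rot: [0.991, 0.137, -0.0, 0.001]
ft_force: [4.8, -1.2, -8.1]
width: 0.0158
grip_force: 49.9
```

Call:
step_arm(
  delta_pos=[
    [0,0,0],
    [-0.014,-0.002,0.027],
    [-0.014,-0.002,0.027],
    [-0.014,-0.002,0.027],
  ],
  turn=[-0.6,-0.6,-0.6,-0.4],
)

```text
time: 8.6
ee_pos: [0.6178, 0.2511, 0.2619]
eef_rot: [1.0, 0.004, -0.0, -0.001]
ft_force: [4.2, 5.4, -8.6]
width: 0.0155
grip_force: 50.0
```

Call:
step_arm(
  delta_pos=[
    [0,0,0],
    [-0.014,-0.002,0.027],
    [-0.014,-0.002,0.027],
    [-0.014,-0.002,0.027],
  ],
  turn=[0.6,0.6,0.6,0.4],
)

```text
time: 9.0
ee_pos: [0.6171, 0.2488, 0.2638]
eef_rot: [0.991, 0.137, -0.0, 0.001]
ft_force: [3.8, -1.4, -7.2]
width: 0.0157
grip_force: 49.9
```

Call:
step_arm(
  delta_pos=[
    [0,0,0],
    [-0.014,-0.002,0.027],
    [-0.014,-0.002,0.027],
    [-0.014,-0.002,0.027],
  ],
  turn=[-0.6,-0.6,-0.6,-0.4],
)

```text
time: 9.4
ee_pos: [0.6158, 0.2493, 0.2668]
eef_rot: [1.0, 0.003, -0.0, 0.0]
ft_force: [-0.7, 0.3, -0.7]
width: 0.0155
grip_force: 49.9
```

```bash
python3 -c "
import h;h.band('s2')"
```

```text
band 0.11953966380776834 180 flange [0.20586658 0.21792039 0.22517505 0.22900358] 319
card top [0.20443926 0.33660506]
```

It is free, with force near zero, and the tube is still home. I draw it clear along the axis, then carry it to the caddy.

Call:
step_arm(
  delta_pos=[
    [-0.09,-0.013,0.18],
    [-0.18,-0.026,0.355],
    [-0.27,-0.04,0.53],
    [-0.45,-0.065,0.89],
    [-0.3,-0.3,0.9],
    [0,-0.6,0.6],
    [0,-1,0.2],
    [0,-1,0],
    [0,-1,0],
    [0,-1,0],
    [0,-1,0],
    [0,-1,0],
  ],
  turn=[0,0,0,0,0,0,0,0,0,0,0,0],
)

```text
time: 10.65
ee_pos: [0.5834, 0.0715, 0.3592]
eef_rot: [1.0, 0.004, 0.0, 0.0]
ft_force: [1.5, -0.2, -0.6]
width: 0.0157
grip_force: 49.9
```

```bash
python3 -c "
from h import *
band('s3');c=camera('wrist');save('w2.png',c['image'])
i=cv2.imread('pics/s3.png');j=cv2.imread('pics/w2.png');cv2.imwrite('pics/v3.png',np.hstack([cv2.resize(i[150:400,200:460],(400,400)),cv2.resize(j,(400,300))[:300].__array__() if 0 else cv2.resize(j,(400,400))]))"
```

```text
Traceback (most recent call last):
  File "h.py", line 20, in band
    print("band",np.median(ax[w]),w.sum(),"flange",np.percentile(ax[m],[5,25,50,75]),m.sum())
                                                   ~~~~~~~~~~~~~^^^^^^^^^^^^^^^^^^^^
IndexError: index -1 is out of bounds for axis 0 with size 0
```

Call:
step_arm(
  delta_pos=[
    [0,-1,0],
    [0,-1,0],
    [0,-1,0],
    [0,-1,0],
    [0,-1,0],
    [0,-1,-0.5],
    [0,-1,-1],
    [0,-1,-1],
    [0,-1,-1],
    [0,-1,-1],
    [0,-1,-1],
    [0,-1,-1],
  ],
  turn=[0,0,0,0,0,0,0,0,0,0,0,0],
)

```text
time: 11.9
ee_pos: [0.583, -0.2283, 0.1956]
eef_rot: [1.0, 0.004, 0.0, 0.0]
ft_force: [0.9, -0.2, -1.4]
width: 0.0152
grip_force: 49.9
```

Call:
step_arm(
  delta_pos=[
    [0.1,-0.6,-1],
    [0,-0.2,-1],
    [0,0,-1],
    [0,0,-0.5],
    [0,0,0],
  ],
  turn=[0,0,0,0,0],
)

```text
time: 12.4
ee_pos: [0.5848, -0.2465, 0.1071]
eef_rot: [1.0, 0.005, -0.001, -0.0]
ft_force: [-0.0, -0.2, -0.3]
width: 0.0159
grip_force: 49.9
```

```bash
python3 -c "
from h import *
c=camera('scene');save('s4.png',c['image']);np.savez('s4.npz',**c);d=camera('wrist');save('w2.png',d['image'])
i=c['image'][170:370,60:260];j=d['image'][100:340,200:440]
cv2.imwrite('pics/v3.png',np.hstack([cv2.resize(x,(400,400),interpolation=cv2.INTER_CUBIC) for x in (i,d['image'][:, 80:560])])[...,::-1])"
```

```text
(no output)
```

View pics/v3.png

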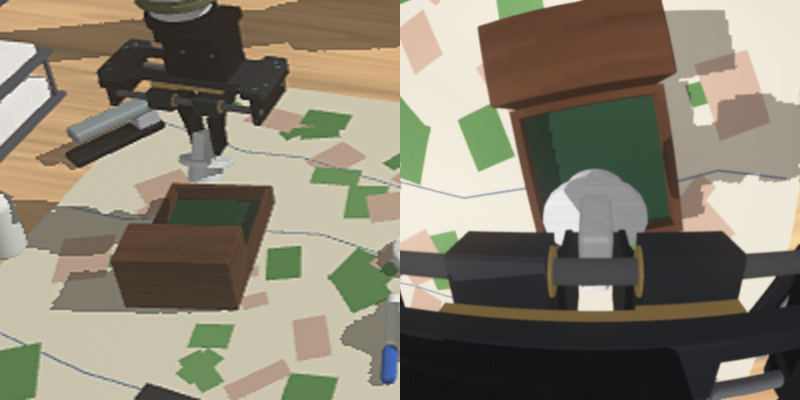

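The plug is held, tilted as in the tube, above the bay. I lower it until its edge touches.

Call:
step_arm(
  delta_pos=[
    [0,-0.08,-0.6],
    [0,0,-0.6],
    [0,0,-0.6],
    [0,0,-0.3],
    [0,0,-0.1],
    [0,0,0],
  ],
  turn=[0,0,0,0,0,0],
)

```text
time: 13.1
ee_pos: [0.5858, -0.2482, 0.053]
eef_rot: [1.0, 0.005, -0.0, -0.0]
ft_force: [-0.3, -0.7, -1.2]
width: 0.016
grip_force: 49.9
```

Call:
step_arm(
  delta_pos=[
    [0,0,-0.1],
    [0,0,-0.1],
    [0,0,0],
  ],
  turn=[0,0,0],
)

```text
time: 13.4
ee_pos: [0.5859, -0.2483, 0.0484]
eef_rot: [1.0, 0.005, 0.0, 0.0]
ft_force: [-1.1, 0.6, -0.9]
width: 0.0156
grip_force: 49.9
```

Call:
step_arm(
  delta_pos=[
    [0,0,-0.06],
    [0,0,-0.06],
    [0,0,0],
  ],
  turn=[0,0,0],
  newtons=15,
)

```text
time: 13.7
ee_pos: [0.5858, -0.2483, 0.0453]
eef_rot: [1.0, 0.005, -0.0, 0.0]
ft_force: [0.3, 0.6, -1.6]
width: 0.0162
grip_force: 15.0
```

Call:
step_arm(
  delta_pos=[
    [0,0,-0.06],
    [0,0,0],
  ],
  turn=[0,0],
)

```text
time: 13.9
ee_pos: [0.5858, -0.2483, 0.0438]
eef_rot: [1.0, 0.005, -0.0, 0.0]
ft_force: [0.5, -0.3, -1.1]
width: 0.0157
grip_force: 15.0
```

Call:
step_arm(
  delta_pos=[
    [0,0,-0.06],
    [0,0,0],
  ],
  turn=[0,0],
)

```text
time: 14.1
ee_pos: [0.586, -0.2484, 0.0424]
eef_rot: [1.0, 0.005, 0.0, 0.0]
ft_force: [0.0, -0.5, -0.4]
width: 0.0159
grip_force: 15.0
```

Call:
step_arm(
  delta_pos=[
    [0,0,-0.06],
    [0,0,0],
  ],
  turn=[0,0],
)

```text
time: 14.3
ee_pos: [0.5862, -0.2484, 0.0419]
eef_rot: [1.0, 0.005, 0.0, 0.0]
ft_force: [-2.5, 0.9, 7.0]
width: 0.0159
grip_force: 15.0
```

Call:
step_arm(
  delta_pos=[
    [0,0,0.02],
    [0.13,0,0.01],
    [0.13,0,0.006],
    [0.13,0,-0.006],
    [0.13,0,-0.006],
  ],
  turn=[0,0,0,0,0],
  newtons=6,
)

```text
time: 14.8
ee_pos: [0.5993, -0.2483, 0.0415]
eef_rot: [1.0, 0.005, 0.0, 0.0]
ft_force: [-1.2, -0.6, 1.9]
width: 0.0162
grip_force: 6.0
```

Call:
step_arm(
  delta_pos=[
    [0.13,0,-0.02],
    [0.13,0,-0.03],
    [0.13,0,-0.035],
    [0.12,0,-0.04],
    [0,0,0],
  ],
  turn=[0,0,0,0,0],
)

```text
time: 15.3
ee_pos: [0.6121, -0.2482, 0.0385]
eef_rot: [1.0, 0.005, 0.0, 0.0]
ft_force: [-0.5, 1.0, 2.4]
width: 0.0157
grip_force: 6.0
```

```bash
python3 -c "
from h import *
c=camera('scene');d=camera('wrist')
i=c['image'][190:350,80:240]
cv2.imwrite('pics/v4.png',np.hstack([cv2.resize(x,(400,400),interpolation=cv2.INTER_CUBIC) for x in (i,d['image'][60:360, 170:470])])[...,::-1])"
```

```text
(no output)
```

View pics/v4.png

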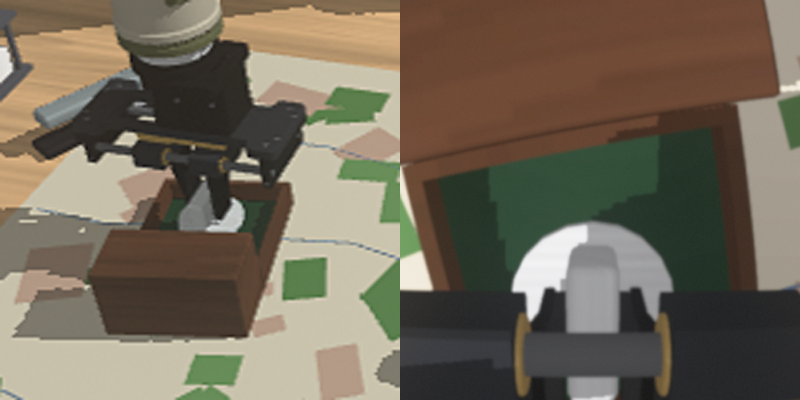

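Call:
step_arm(
  delta_pos=[
    [0,0,0],
    [0,0,0],
    [0,0,0],
    [0,0,0],
    [0,0,0],
  ],
  turn=[0,0,0,0,0],
  newtons=3,
)

```text
time: 15.9
ee_pos: [0.6115, -0.2485, 0.0383]
eef_rot: [1.0, 0.005, -0.0, 0.0]
ft_force: [0.7, 0.3, -0.2]
width: 0.0161
grip_force: 3.0
```

Call:
step_arm(
  delta_pos=[
    [0,0,0],
    [0,0,0],
    [0,0,0],
    [0,0,0],
    [0,0,0],
    [0,0,0],
  ],
  turn=[0,0,0,0,0,0],
  grip=0.4,
)

```text
time: 16.5
ee_pos: [0.6116, -0.2484, 0.0384]
eef_rot: [1.0, 0.005, -0.0, 0.0]
ft_force: [-0.5, -0.3, -0.0]
width: 0.05
grip_force: 0.0
```

Call:
step_arm(
  delta_pos=[
    [0,0,0.3],
    [0,0,0.6],
    [0,0,1],
    [0,0,1],
    [0,0,1],
    [0,0,1],
    [0,0.5,1],
    [0,1,1],
    [0,1,1],
    [0,1,1],
    [0,1,1],
    [0,1,1],
  ],
  turn=[0,0,0,0,0,0,0,0,0,0,0,0],
)

```text
time: 17.7
ee_pos: [0.6114, -0.1095, 0.3137]
eef_rot: [1.0, 0.005, 0.001, 0.0]
ft_force: [1.2, -0.8, -0.5]
width: 0.0522
grip_force: 0.0
```

```bash
python3 -c "
from h import *
c=camera('scene');d=camera('top')
i=c['image'][190:350,80:240]
W=pts(d);h=cv2.cvtColor(d['image'],cv2.COLOR_RGB2HSV)
r=np.zeros((480,640),bool);r[205:265,440:512]=1
for lo,hi in((.025,.04),(.055,.075)):
    m=r&(W[...,2]>lo)&(W[...,2]<hi)&(h[...,1]<60); P=W[m]; print(m.sum(),P.mean(0),P.std(0),np.linalg.lstsq(np.c_[P[:,:2],np.ones(len(P))],P[:,2],rcond=None)[0])
cv2.imwrite('pics/v5.png',np.hstack([cv2.resize(x,(400,400),interpolation=cv2.INTER_CUBIC) for x in (i,d['image'][150:290, 410:550])])[...,::-1])"
```

```text
349 [ 0.60435129 -0.24115652  0.03199514] [0.01789124 0.0182412  0.00248453] [ 0.04649791 -0.01151526  0.00111709]
166 [ 0.6086651  -0.24535184  0.06314154] [0.01169906 0.00488345 0.00272933] [ 0.0097038  -0.21174184  0.00528393]
```

View pics/v5.png

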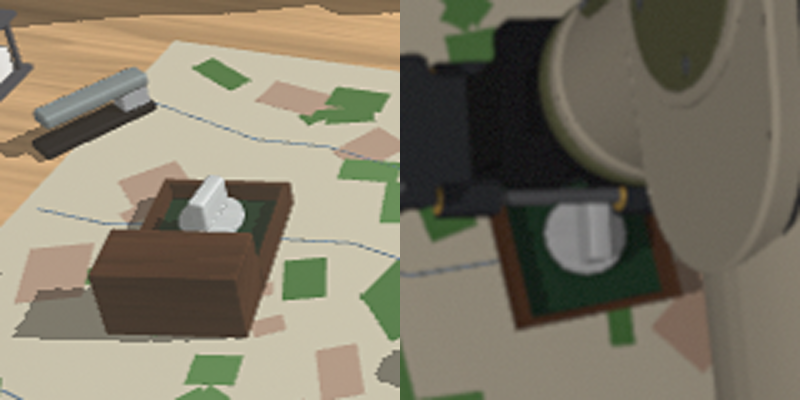

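The plug stands upright in the bay: the flange is level at 33 mm, and the crops show the bar up and the flange clear of the walls. Next is the press, with closed fingers.

Call:
step_arm(
  delta_pos=[
    [0.3,1,0],
    [0.3,1,0],
    [0.3,1,0],
    [0.3,1,0],
    [0.3,1,0],
    [0.3,1,0],
    [0.3,1,0],
    [0.3,1,0],
    [0.3,1,0],
    [0.3,1,0],
    [0.3,1,0],
    [0.2,1,0],
  ],
  turn=[0,0,0,0,0,0,0,0,0,0,0.55,0.55],
  grip=1,
  newtons=20,
)

```text
time: 19.0
ee_pos: [0.6995, 0.1894, 0.3114]
eef_rot: [0.997, 0.071, 0.0, 0.0]
ft_force: [-0.2, -0.3, -0.8]
width: 0.0004
grip_force: 0.0
```

Call:
step_arm(
  delta_pos=[
    [0.2,1,0],
    [0.1,1,0],
    [0,0.9,0],
    [0,0,0],
    [0,0,0],
  ],
  turn=[0,0,0,0,0],
)

```text
time: 19.5
ee_pos: [0.7067, 0.2615, 0.3112]
eef_rot: [0.997, 0.071, 0.0, 0.0]
ft_force: [0.2, -0.4, -0.3]
width: 0.0008
grip_force: 0.0
```

```bash
cat >> h.py <<'E'
def lean(tag):
    from scipy.optimize import least_squares
    c=camera("scene");save(tag+".png",c["image"]);W=pts(c);h=cv2.cvtColor(c["image"],cv2.COLOR_RGB2HSV)
    d=W-np.array([.731,.2672,.06]);e=np.array([-.99,-.141,0]);y=np.array([-.141,.99,0])
    s=d@e;yy=d@y;z=d[...,2]
    m=(np.abs(yy)<.012)&(np.hypot(s,z)<.25)&(np.hypot(s,z)>.05)&(W[...,2]>.075)&(h[...,0]<22)&(h[...,1]>80)
    S,Z,Y=s[m],z[m],yy[m];r=np.sqrt(.03**2-Y**2)
    q=least_squares(lambda p:-S*np.cos(p[0])+Z*np.sin(p[0])-r,[.6 if 0 else .8],loss="soft_l1",f_scale=.002)
    q0=q.x[0];ax=S*np.sin(q0)+Z*np.cos(q0);print("lean",q0,len(S),"rim",np.percentile(ax,99.5),"res",np.median(abs(q.fun)))
    w=(np.abs(yy)<.02)&(h[...,1]<60)&(h[...,2]>130);a2=(s*np.sin(q0)+z*np.cos(q0))[w&(np.abs(-s*np.cos(q0)+z*np.sin(q0)-.027)<.008)]
    a2=a2[(a2>.1)&(a2<.15)];print("band",np.median(a2) if len(a2) else None)
E
python3 -c "
from h import *
lean('s6')"
```

```text
lean 0.4799066003615891 987 rim 0.20441490056551995 res 0.0010496595625615578
band 0.11968819948959505
```

The lean is still 0.48 and the tube is home. I descend behind it and press along the arc.

Call:
step_arm(
  delta_pos=[
    [0,0.05,-0.8],
    [0,0.05,-0.9],
    [0,0,-0.9],
    [0,0,-0.6],
    [0,0,-0.25],
    [0,0,0],
  ],
  turn=[0,0,0,0,0,0],
)

```text
time: 20.15
ee_pos: [0.7068, 0.2632, 0.2244]
eef_rot: [0.998, 0.07, -0.0, 0.0]
ft_force: [-0.3, 0.4, 0.1]
width: 0.0004
grip_force: 0.0
```

Call:
step_arm(
  delta_pos=[
    [-0.25,-0.036,0],
    [-0.25,-0.036,0],
    [-0.2,-0.03,0],
    [0,0,0],
  ],
  turn=[0,0,0,0],
)

```text
time: 20.55
ee_pos: [0.6891, 0.2617, 0.2259]
eef_rot: [0.998, 0.071, 0.001, -0.0]
ft_force: [1.9, 1.2, 0.4]
width: 0.0004
grip_force: 1.0
```

Call:
step_arm(
  delta_pos=[
    [-0.38,-0.055,-0.15],
    [-0.38,-0.055,-0.15],
    [-0.37,-0.05,-0.19],
    [-0.36,-0.05,-0.19],
    [-0.34,-0.05,-0.235],
    [-0.33,-0.046,-0.235],
    [-0.31,-0.044,-0.275],
    [-0.3,-0.043,-0.275],
    [0,0,0],
  ],
  turn=[0,0,0,0,0,0,0,0,0],
)

```text
time: 21.45
ee_pos: [0.6197, 0.2517, 0.1824]
eef_rot: [0.998, 0.071, 0.0, 0.0]
ft_force: [1.1, 0.3, 0.5]
width: 0.0005
grip_force: 0.5
```

```bash
python3 -c "
from h import *
lean('s7')"
```

```text
lean 0.965234171475265 673 rim 0.2012864097343678 res 0.001426507475407096
band 0.11919499913412683
```

Call:
step_arm(
  delta_pos=[
    [-0.27,-0.038,-0.31],
    [-0.27,-0.038,-0.31],
    [-0.14,-0.02,-0.2],
    [-0.1,-0.015,-0.15],
    [0,0,0],
  ],
  turn=[0,0,0,0,0],
)

```text
time: 22.0
ee_pos: [0.6, 0.2489, 0.1577]
eef_rot: [0.998, 0.071, -0.0, 0.0]
ft_force: [0.3, -0.6, 2.8]
width: 0.0004
grip_force: 1.1
```

Call:
step_arm(
  delta_pos=[
    [-0.04,-0.005,-0.06],
    [-0.02,0,-0.04],
    [0,0,0],
  ],
  turn=[0,0,0],
)

```text
time: 22.3
ee_pos: [0.5995, 0.249, 0.1567]
eef_rot: [0.998, 0.07, 0.001, -0.0]
ft_force: [-0.9, -2.1, 10.4]
width: 0.0005
grip_force: 4.6
```

```bash
python3 -c "
from h import *
lean('s8')"
```

```text
lean 1.1508247351102237 603 rim 0.19940944308954262 res 0.001231532924814989
band 0.11951777076956369
```

Call:
step_arm(
  delta_pos=[
    [-0.01,0,-0.05],
    [0,0,0],
    [0,0,0],
  ],
  turn=[0,0,0],
)

```text
time: 22.65
ee_pos: [0.6, 0.249, 0.1562]
eef_rot: [0.998, 0.07, 0.002, -0.0]
ft_force: [0.8, -1.8, 13.4]
width: 0.0005
grip_force: 6.4
```

Call:
step_arm(
  delta_pos=[
    [0.05,0,0.2],
    [0.2,0,0.6],
    [0,0,1],
    [0,0,1],
    [0,0,1],
    [0,0,1],
    [0,0,0.5],
    [0,0,0],
  ],
  turn=[0,0,0,0,0,0,0,0],
)

```text
time: 23.45
ee_pos: [0.6052, 0.2494, 0.2879]
eef_rot: [0.998, 0.071, 0.001, -0.0]
ft_force: [0.1, -1.1, 0.1]
width: 0.0007
grip_force: 0.0
```

```bash
python3 -c "
from h import *
lean('s9');c=camera('top');save('t9.png',c['image'])"
```

```text
lean 1.1565818079901178 730 rim 0.20202726297780096 res 0.0009314550702321633
band 0.1184480934266032
```

View pics/s9.png

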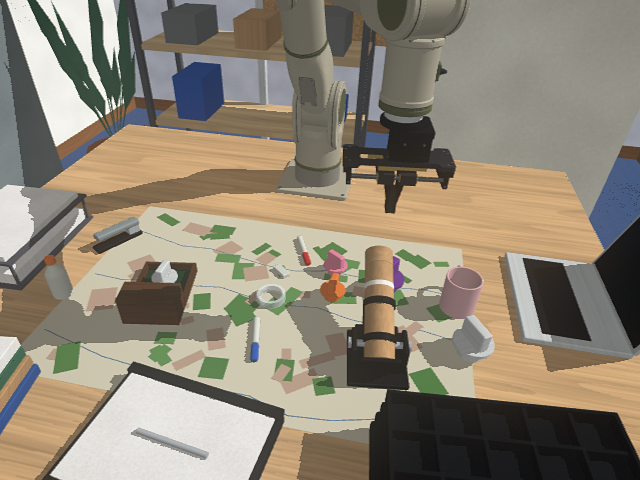

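The tube (380,300) is down on its stop, the plug stands in the bay (165,272), and everything else is where it was. The robot is clear.

```bash
python3 -c "
from bench import *
print(close_job())"
```

```text
the job is handed in; nothing more can be done
None
```

The job is handed in after about 24 s on the robot's clock: the plug stands shank down in the caddy's lined bay, the tube stayed home in its clip and measures a 1.16 rad lean, down on the front stop, and nothing else appeared to have moved in the last picture.

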